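# Set the flip-cap tubes on the nightstand for the night

### The arm

A 6-joint arm with a two-finger parallel gripper is mounted at the origin on the work surface. World frame = base frame: x ahead of the robot, y to its left, z up, the work surface at z = 0. Lengths are in m, angles in rad, forces in N, time in s.
With the tool pointing down it reaches from about 0.3 to 0.875 m from the base axis. Payload 6.4 kg.
Tool frame: the origin (TCP) lies at the very end of the fingers, on their centre line; the grasp point (between the pads) lies 19 mm behind it; z points along the fingers, y is the line along which they close (so a half turn about z gives the same grasp; the last joint's range is limited). The gripper opens to 85 mm and grips with 20 to 120 N. Pads are 22 mm wide; open, the fingers measure 114 mm over their backs; the gripper's body (76 mm by 85 mm) begins 54 mm behind the grasp point. The pads swing forward as they close: fully open they stand 13 mm farther back than shut.
Start: joints at [-1.485, 0.181, 1.607, -0, 1.354, -0.206], TCP at [0.165, -0.551, 0.231] pointing down, gripper open.
Joint ranges: [-2.99, 2.99], [-0.89, 2.07], [0.3, 2.58], [-1.14, 4.28], [0, 2.63], [-3.12, 3.12]. Speed limits (rad/s): [2.57, 2.57, 3.01, 3.14, 3.14, 3.14].

### API

Orientations are given as a unit quaternion [w, x, y, z].
In Python, from plant import r gives the robot as it stands.
- The arm moves only by the shell command python3 -m crank 'ROWS'. ROWS is JSON, a list of rows, each an object with "xyz": the shift along the world's x, y, z in m, a list of three; "roll": the turn about the world's z in rad; "hand": the opening, from 0 (shut) to 1 (fully open). A call has 1 to 5 rows; each row is the pose to reach, as a shift and turn from the pose commanded when the call began; what a row does not reach only later rows make up. A row lasts 1/10 s, in which the tool goes at most 50 mm and 8.59 degrees, less where a joint would pass 70% of its speed; a pose out of reach is approached as far as the arm can. A call with a gripper value outside its range is refused whole. The fingers move at their own pace and stop on an object; the grip force is fixed at half the most. Time passes only in rows, so rows that repeat a pose let the fingers close. It gives the time, the measured TCP pose, the force, the opening and the grip force at its end, in the units of the state.
- r.read_state(): the state, without advancing time (a new reading comes with each control period).
- r.capture(name): name is "scene" or "top"; returns (picture, depth): 400x640x3 uint8, red, green, blue; 400x640 float32, m along the optical axis (not along the pixel's ray), 0 where there is no reading.
- r.calibration(name): a dict with "intrinsics" (3x3 intrinsics, pixels), "origin" and "rotation" of the camera in the world. Camera axes: x right, y down, z forward; pixel columns grow to the right and rows downward; lengths in m; the calibration is good to about 2 mm. A picture is of the moment at which its call begins. calibration takes no time and is no camera call.
- r.close_job(): hands the job in; it is judged then, once.
Trained networks look in the newest picture that a camera, given by its name, has taken for a name from the list of things; names that differ only in an ending like _2 or _b are one class to them, and where a whole thing is asked for, a point or a joint stands for the part that bears it (a point fixed in the world has none). Each returns a list of dicts, best first, with "score" (0 to 1); they miss things now and then, are a little off and sometimes report something else, mostly with a low value. They report only what shows in the picture. A call takes as long as a camera call.
- r.recognise(camera, target): "extent" ([left, top, right, bottom] in pixels, round what is visible of it).
- r.cut_out(camera, target): "mask" (400x640 bool, what is visible of it) and "extent" ([left, top, right, bottom] in pixels, round what is visible of it).
The state is a dict: "t": time; "joint_pos": joint angles; "qd": joint speeds; "joint_efforts": joint torques, N m; "position": TCP position; "ee_rot": TCP orientation; "ft_force": force on the tool from outside, world axes, zero at the start; "torque": the same for the moment, N m; "gripper_width": opening from 0.0 (shut) to 1.0 (fully open); "grip_force": force on a finger pad.
Only numpy, scipy, OpenCV 4.12 (cv2) and the standard library are available. Lean on these libraries where they do the work, as an engineer would, in place of code of your own. Each camera call takes 0.05 s, during which the arm holds its last target. There are 200 camera calls.

### The job

Get the rack of flip-cap tubes on the nightstand ready for the night: press the caps of the yellow tube and the green tube fully shut, and flip the blue tube's cap wide open, well past upright, so that it stays leaning back by itself. Leave the other things on the nightstand where they are.

Things in the scene. Friction and masses are not known exactly. Their poses are not given: they have to be found in the camera images.
- rack: white rack, 350 mm long (its y) x 100 mm deep (its x) with an 18 mm thick base, 62 mm high end cheeks and two steel rails (top 56 mm above its underside); it is fixed to the nightstand. Origin: centre of its underside. Its -x side (front) faces roughly towards the robot
- tube_yellow: upright white tube with a yellow band, 52 mm diameter, 100 mm tall, standing fixed in the rack on its 18 mm base; the three tubes stand 110 mm apart in a row, in any order. Origin: centre of its underside; z up, y along the row, -x towards the front. Its rim, on which the cap lies, is 100 mm above the origin
- cap_yellow (a joint): the yellow flip cap: hinge angle, 0 = shut flat on the rim, 1.57 = upright, 2.05 = the stop, leaning back. The stiff hinge (about 0.07 N m) stays wherever it is left
- hinge_yellow (a point): hinge axis of the yellow cap, at the back of the tube's rim (28 mm behind its axis, 100 mm above its underside). Its frame turns with the cap: y along the hinge axis, -x from the hinge along the cap's underside to the tab, z out of the cap's top face
- tab_yellow (a point): point in the yellow cap's thumb tab, 74 mm from the hinge, mid width and mid thickness; frame as the hinge's. The cap is a disc 56 mm across, 12 mm thick, with its underside in the hinge axis' plane; the tab (26 mm wide, 12 mm thick) sticks out 30 mm at the front, its end 86 mm from the hinge, overhanging the tube wall by 32 mm
- tube_green: upright white tube with a green band, 52 mm diameter, 100 mm tall, standing fixed in the rack on its 18 mm base; the three tubes stand 110 mm apart in a row, in any order. Origin: centre of its underside; z up, y along the row, -x towards the front. Its rim, on which the cap lies, is 100 mm above the origin
- cap_green (a joint): the green flip cap: hinge angle, 0 = shut flat on the rim, 1.57 = upright, 2.05 = the stop, leaning back. The stiff hinge (about 0.07 N m) stays wherever it is left
- hinge_green (a point): hinge axis of the green cap, at the back of the tube's rim (28 mm behind its axis, 100 mm above its underside). Its frame turns with the cap: y along the hinge axis, -x from the hinge along the cap's underside to the tab, z out of the cap's top face
- tab_green (a point): point in the green cap's thumb tab, 74 mm from the hinge, mid width and mid thickness; frame as the hinge's. The cap is a disc 56 mm across, 12 mm thick, with its underside in the hinge axis' plane; the tab (26 mm wide, 12 mm thick) sticks out 30 mm at the front, its end 86 mm from the hinge, overhanging the tube wall by 32 mm
- tube_blue: upright white tube with a blue band, 52 mm diameter, 100 mm tall, standing fixed in the rack on its 18 mm base; the three tubes stand 110 mm apart in a row, in any order. Origin: centre of its underside; z up, y along the row, -x towards the front. Its rim, on which the cap lies, is 100 mm above the origin
- cap_blue (a joint): the blue flip cap: hinge angle, 0 = shut flat on the rim, 1.57 = upright, 2.05 = the stop, leaning back. The stiff hinge (about 0.07 N m) stays wherever it is left
- hinge_blue (a point): hinge axis of the blue cap, at the back of the tube's rim (28 mm behind its axis, 100 mm above its underside). Its frame turns with the cap: y along the hinge axis, -x from the hinge along the cap's underside to the tab, z out of the cap's top face
- tab_blue (a point): point in the blue cap's thumb tab, 74 mm from the hinge, mid width and mid thickness; frame as the hinge's. The cap is a disc 56 mm across, 12 mm thick, with its underside in the hinge axis' plane; the tab (26 mm wide, 12 mm thick) sticks out 30 mm at the front, its end 86 mm from the hinge, overhanging the tube wall by 32 mm
- dispenser: clear acrylic cup with a white lid and a steel push top, 74 mm diameter, 111 mm tall, loose bystander. Origin: centre of its underside
- saucer: yellow ceramic saucer with steel tweezers on it, 110 mm diameter, 19 mm high, loose bystander. Origin: centre of its underside
- compact: rose-gold round mirror compact, 76 mm diameter, its mirror lid standing open to about 85 mm high, loose bystander. Origin: centre of its underside
- roller: teal plastic massage roller lying down, 170 mm long (its x), 36 mm high, loose bystander. Origin: under its middle

How it is judged:
By the outcome, as a careful person would: the job done as asked, in the order asked, and still so for the second after the job is handed in, with the robot touching nothing.
It also fails if it takes over 58 s, if anything falls off the work surface, if the arm or the gripper's body presses on something with over 40 N, if the wrist force passes 120 N, or if a joint passes its speed limit or range.

## Working session

There is one attempt and no reset: what is moved stays moved. The work goes in short steps, Python scripts to look and compute and a shell command to move; the robot and the scene stay as the last step left them, time stands still between calls to the robot, and variables do not carry over. Pictures are saved under pics/ and viewed, at most 10 in all, crops included, and the job is handed in when it is done.

```bash
ls; mkdir -p pics; cat > h.py <<'E'
import numpy as np, cv2
from plant import r
def cap(n):
    im,d=r.capture(n); c=r.calibration(n); K=np.array(c["intrinsics"]); R=np.array(c["rotation"]); o=np.array(c["origin"])
    v,u=np.mgrid[:400,:640]
    P=np.stack([(u-K[0,2])/K[0,0]*d,(v-K[1,2])/K[1,1]*d,d],-1)@R.T+o
    P[d==0]=np.nan
    return im,P
E
python3 - <<'E'
from h import *
for n in("scene","top"):
    im,P=cap(n); cv2.imwrite(f"pics/{n}0.png",im[...,::-1]); c=r.calibration(n); print(n,np.round(c["origin"],3),np.round(c["rotation"],2).tolist())
    for t in("rack","tube_yellow","tube_green","tube_blue","cap_yellow","cap_green","cap_blue","dispenser","saucer","compact","roller"):
        for q in r.cut_out(n,t)[:1]:
            p=P[q["mask"]]; p=p[~np.isnan(p[:,0])]
            print(t,round(q["score"],2),q["extent"],np.round(np.median(p,0),3),np.round(np.percentile(p,[2,98],axis=0),3).tolist())
s=r.read_state();print(s["t"],s["position"],s["ee_rot"],s["ft_force"])
E
```

```text
picsTraceback (most recent call last):
  File "<stdin>", line 3, in <module>
  File "h.py", line 6, in cap
    P=np.stack([(u-K[0,2])/K[0,0]*d,(v-K[1,2])/K[1,1]*d,d],-1)@R.T+o
      ~~~~~~~~~~~~~~~~~~~~~~~~~~~~~~~~~~~~~~~~~~~~~~~~~~~~~~~~^~~~
ValueError: matmul: Input operand 1 has a mismatch in its core dimension 0, with gufunc signature (n?,k),(k,m?)->(n?,m?) (size 4 is different from 3)
```

```bash
sed -i 's/R=np.array(c\["rotation"\])/R=Rot.from_quat(np.roll(c["rotation"],-1)).as_matrix()/; 1a from scipy.spatial.transform import Rotation as Rot' h.py
python3 - <<'E'
from h import *
for n in("scene","top"):
    im,P=cap(n); cv2.imwrite(f"pics/{n}0.png",im[...,::-1]); c=r.calibration(n); print(n,np.round(c["origin"],3),np.round(c["rotation"],2).tolist())
    for t in("rack","tube_yellow","tube_green","tube_blue","cap_yellow","cap_green","cap_blue","dispenser","saucer","compact","roller"):
        for q in r.cut_out(n,t)[:1]:
            p=P[q["mask"]]; p=p[~np.isnan(p[:,0])]
            print(t,round(q["score"],2),q["extent"],np.round(np.median(p,0),3),np.round(np.percentile(p,[2,98],axis=0),3).tolist())
s=r.read_state();print(s["t"],s["position"],s["ee_rot"],s["ft_force"])
E
```

```text
scene [ 1.425 -0.044  0.932] [-0.3, 0.66, 0.63, -0.28]
rack 0.73 [228.2, 203.3, 347.9, 253.2] [ 0.561 -0.074  0.017] [[0.482, -0.248, 0.003], [0.627, 0.091, 0.061]]
tube_yellow 0.75 [231.9, 188.6, 259.5, 227.0] [ 0.541 -0.184  0.105] [[0.492, -0.217, 0.021], [0.579, -0.159, 0.196]]
tube_green 0.89 [277.2, 178.7, 295.9, 231.7] [ 0.559 -0.076  0.125] [[0.511, -0.101, 0.028], [0.574, -0.052, 0.169]]
tube_blue 0.92 [313.5, 194.2, 333.8, 240.9] [0.584 0.03  0.117] [[0.521, 0.005, 0.024], [0.598, 0.054, 0.132]]
cap_yellow 0.83 [234.0, 187.3, 253.2, 210.7] [ 0.566 -0.193  0.157] [[0.552, -0.218, 0.118], [0.581, -0.169, 0.198]]
cap_green 0.68 [276.8, 180.2, 296.9, 210.1] [ 0.547 -0.076  0.145] [[0.506, -0.101, 0.121], [0.574, -0.055, 0.172]]
cap_blue 0.61 [313.3, 197.6, 337.1, 220.3] [0.57  0.032 0.128] [[0.519, 0.006, 0.117], [0.598, 0.054, 0.132]]
dispenser 0.81 [421.7, 202.4, 449.6, 242.4] [0.585 0.349 0.074] [[0.524, 0.324, -0.001], [0.599, 0.391, 0.112]]
saucer 0.85 [363.4, 171.8, 394.5, 194.7] [0.329 0.234 0.01 ] [[0.279, 0.187, 0.003], [0.382, 0.282, 0.019]]
compact 0.7 [234.6, 163.6,
[... 813 characters left out ...]
]
cap_blue 0.77 [291.7, 150.4, 313.6, 191.4] [0.56  0.035 0.13 ] [[0.513, 0.009, 0.041], [0.598, 0.059, 0.134]]
dispenser 0.68 [138.0, 155.9, 180.0, 188.2] [0.559 0.351 0.097] [[0.529, 0.327, 0.014], [0.595, 0.392, 0.114]]
saucer 0.64 [192.3, 250.7, 238.3, 294.4] [0.33  0.234 0.01 ] [[0.281, 0.184, 0.002], [0.38, 0.283, 0.019]]
compact 0.74 [374.3, 248.3, 424.9, 295.2] [ 0.332 -0.199  0.013] [[0.286, -0.242, -0.0], [0.382, -0.149, 0.081]]
roller 0.75 [459.7, 167.3, 478.4, 236.0] [ 0.497 -0.368  0.029] [[0.42, -0.388, -0.0], [0.578, -0.347, 0.037]]
1.25 [ 0.16543082 -0.5507039   0.23127352] [-2.40693214e-05  9.89376447e-01  1.45376218e-01  1.71150447e-05] [ 0.49450777 -0.71122427 -0.09947017]
```

View pics/scene0.png

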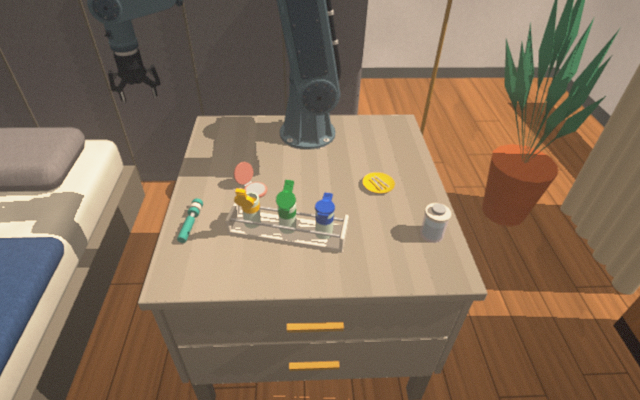

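View pics/top0.png

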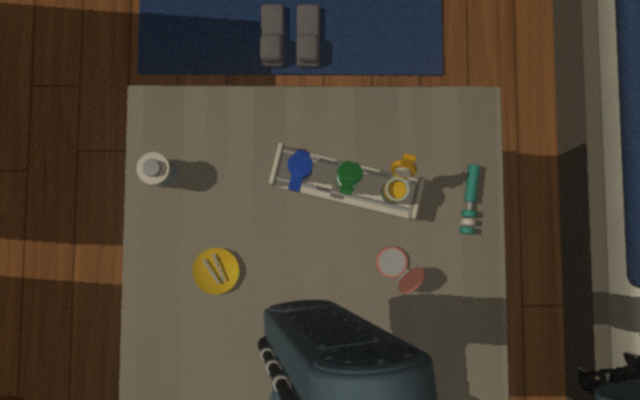

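Top view: blue (300,165) is shut with its tab at the front. Green (348,178) is part open. Yellow (398,180) is open, with its tab behind the tube. The rack is yawed about -0.2 rad. Next I'll fit it precisely.

```bash
cat > fit.py <<'E'
from h import *
from scipy.optimize import least_squares
def pts(n,cols=("yellow","green","blue")):
    im,P=cap(n); hsv=cv2.cvtColor(im,cv2.COLOR_RGB2HSV); out={}
    rng=dict(yellow=(15,34),green=(40,80),blue=(100,130))
    ok=(P[...,0]>.44)&(P[...,0]<.68)&(P[...,1]>-.27)&(P[...,1]<.12)&(hsv[...,1]>120)&(hsv[...,2]>40)
    for c in cols:
        m=ok&(hsv[...,0]>=rng[c][0])&(hsv[...,0]<=rng[c][1])&(P[...,2]>.112)
        out[c]=P[m]
    return out
E
python3 - <<'E'
from fit import *
A=[pts("top"),pts("scene")]
for c in("yellow","green","blue"):
    for n,a in zip("ts",A):
        p=a[c]; m=p.mean(0); U,S,V=np.linalg.svd(p-m,full_matrices=False)
        print(c,n,len(p),"mean",m.round(3),"dirs",V.round(2).tolist(),"sd",(S/len(p)**.5).round(4), "range",np.percentile(p,[1,99],axis=0).round(3).tolist())
im,P=cap("top")
# rack from heights: cheeks/rails z in .045-.07
m=(abs(P[...,2]-.058)<.009)&(P[...,0]>.42)&(P[...,0]<.68)&(P[...,1]>-.3)&(P[...,1]<.15)
rc=cv2.minAreaRect(P[m][:,:2].astype(np.float32)*1000);print("rack",m.sum(),rc)
# white tube body and bands, for centres
for z0,z1 in((.105,.135),):
    mm=(P[...,2]>z0)&(P[...,2]<z1)&(P[...,0]>.42)&(P[...,0]<.68)
    for lo,hi in((-.25,-.13),(-.13,-.02),(-.02,.1)):
        k=mm&(P[...,1]>lo)&(P[...,1]<hi); print(lo,k.sum(),P[k].mean(0).round(3) if k.any() else 0,P[k].min(0).round(3),P[k].max(0).round(3))
E
python3 - <<'E'
import cv2
a=cv2.imread("pics/top0.png")[130:230,260:440];cv2.imwrite("pics/topc.png",cv2.resize(a,None,fx=4,fy=4,interpolation=cv2.INTER_CUBIC))
E
```

```text
yellow t 325 mean [ 0.561 -0.19   0.17 ] dirs [[-0.31, 0.21, -0.93], [-0.3, -0.95, -0.11], [-0.9, 0.25, 0.36]] sd [0.0234 0.014  0.0033] range [[0.54, -0.217, 0.119], [0.579, -0.165, 0.202]]
yellow s 256 mean [ 0.567 -0.192  0.16 ] dirs [[0.28, -0.11, 0.95], [-0.19, -0.98, -0.06], [0.94, -0.16, -0.29]] sd [0.0244 0.0123 0.0046] range [[0.553, -0.217, 0.118], [0.58, -0.167, 0.199]]
green t 490 mean [ 0.54  -0.074  0.151] dirs [[-0.81, 0.21, 0.55], [0.24, 0.97, -0.01], [0.53, -0.13, 0.84]] sd [0.0223 0.0115 0.0017] range [[0.503, -0.099, 0.131], [0.57, -0.053, 0.176]]
green s 335 mean [ 0.544 -0.076  0.147] dirs [[0.81, -0.19, -0.55], [-0.23, -0.97, 0.0], [-0.53, 0.12, -0.84]] sd [0.0213 0.0114 0.0022] range [[0.506, -0.101, 0.127], [0.573, -0.054, 0.173]]
blue t 647 mean [0.559 0.034 0.13 ] dirs [[-0.97, 0.22, 0.02], [0.22, 0.98, -0.0], [0.02, -0.0, 1.0]] sd [0.0223 0.0119 0.0022] range [[0.513, 0.008, 0.124], [0.597, 0.056, 0.135]]
blue s 280 mean [0.563 0.032 0.129] dirs [[0.98, -0.21, -0.02], [-0.21, -0.98, -0.01], [-0.02, 0.01, -1.0]] sd [0.0229 0.0117 0.0019] range [[0.515, 0.007, 0.123], [0.597, 0.054, 0.132]]
rack 1235 ((540.5584716796875, -74.42315673828125), (350.6585693359375, 99.98430633544922), 76.24028015136719)
-0.25 236 [ 0.52  -0.182  0.117] [ 0.489 -0.21   0.105] [ 0.553 -0.155  0.135]
-0.13 111 [ 0.554 -0.076  0.126] [ 0.517 -0.101  0.105] [ 0.576 -0.05   0.135]
-0.02 717 [0.557 0.035 0.13 ] [0.508 0.005 0.116] [0.601 0.059 0.135]
```

View pics/topc.png

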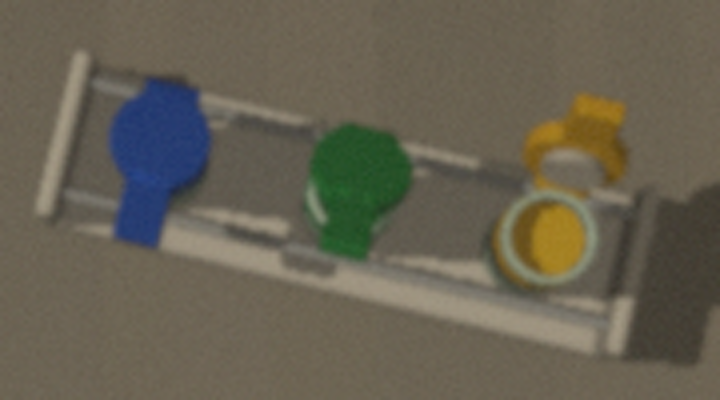

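Rack fit: centre (0.541, -0.074), yaw about -0.23, and its size matches the one given. Cap angles are yellow ≈1.9, green ≈0.58 and blue 0. Moving in behind the yellow cap.

```bash
python3 -m crank '[{"xyz":[0.04,0.03,0.01],"roll":-0.13,"hand":0},{"xyz":[0.08,0.06,0.02],"roll":-0.26,"hand":0},{"xyz":[0.12,0.09,0.02],"roll":-0.39,"hand":0},{"xyz":[0.16,0.12,0.02],"roll":-0.522,"hand":0},{"xyz":[0.2,0.15,0.02],"roll":-0.522,"hand":0}]'
python3 -m crank '[{"xyz":[0.04,0.03,0],"roll":0,"hand":0},{"xyz":[0.08,0.06,0],"roll":0,"hand":0},{"xyz":[0.12,0.09,0],"roll":0,"hand":0},{"xyz":[0.16,0.12,0],"roll":0,"hand":0},{"xyz":[0.2,0.15,0],"roll":0,"hand":0}]'
python3 -c "
from h import *
s=r.read_state();print(s['t'],s['position'],s['ee_rot'],s['ft_force'],s['gripper_width'])"
```

```text
t: 1.9
position: [0.3646, -0.4011, 0.2517]
ee_rot: [0.0, 0.993, -0.117, 0.0]
ft_force: [0.2, -1.1, 0.5]
gripper_width: 0.145
grip_force: 0.0
t: 2.4
position: [0.5648, -0.2508, 0.2515]
ee_rot: [0.0, 0.993, -0.115, 0.0]
ft_force: [0.3, -0.9, 0.5]
gripper_width: 0.002
grip_force: 0.0
2.4 [ 0.5647857  -0.25081437  0.25147095] [ 1.49911834e-04  9.93385948e-01 -1.14822856e-01  2.16200983e-04] [ 0.3193488  -0.8752502   0.46810531] 0.00204991971643752
```

```bash
python3 -m crank '[{"xyz":[0.03,0.02,0],"roll":0,"hand":0},{"xyz":[0.055,0.045,0],"roll":0,"hand":0},{"xyz":[0.055,0.045,-0.04],"roll":0,"hand":0},{"xyz":[0.055,0.045,-0.076],"roll":0,"hand":0},{"xyz":[0.035,0.05,-0.076],"roll":0,"hand":0}]'
python3 -m crank '[{"xyz":[-0.019,0.005,0],"roll":0,"hand":0},{"xyz":[-0.039,0.009,0],"roll":0,"hand":0},{"xyz":[-0.053,0.012,0],"roll":0,"hand":0},{"xyz":[-0.068,0.015,0],"roll":0,"hand":0},{"xyz":[-0.082,0.018,-0.005],"roll":0,"hand":0}]'
python3 -m crank '[{"xyz":[-0.015,0.004,-0.006],"roll":0,"hand":0},{"xyz":[-0.022,0.005,-0.014],"roll":0,"hand":0},{"xyz":[-0.029,0.007,-0.022],"roll":0,"hand":0},{"xyz":[-0.029,0.007,-0.030],"roll":0,"hand":0},{"xyz":[-0.029,0.007,-0.036],"roll":0,"hand":0}]'

```

```text
t: 2.9
position: [0.5958, -0.2003, 0.1675]
ee_rot: [-0.002, 0.993, -0.114, -0.005]
ft_force: [-0.9, 0.5, -0.2]
gripper_width: -0.0
grip_force: 0.0
t: 3.4
position: [0.5166, -0.1846, 0.1712]
ee_rot: [0.0, 0.993, -0.115, 0.001]
ft_force: [1.7, -1.0, 0.9]
gripper_width: 0.001
grip_force: 0.6
t: 3.9
position: [0.487, -0.1773, 0.1334]
ee_rot: [-0.0, 0.993, -0.115, -0.0]
ft_force: [-0.8, 0.2, 1.4]
gripper_width: -0.005
grip_force: 0.6
```

```bash
python3 -m crank '[{"xyz":[0.003,0,-0.002],"roll":0,"hand":0},{"xyz":[0.006,0,-0.003],"roll":0,"hand":0},{"xyz":[0.006,0,-0.004],"roll":0,"hand":0},{"xyz":[0.006,0,-0.005],"roll":0,"hand":0},{"xyz":[0.006,0,-0.005],"roll":0,"hand":0}]'
python3 - <<'E'
from fit import *
for n in("top","scene"):
    p=pts(n)["yellow"]; print(n,len(p),p.mean(0).round(3),np.percentile(p,[2,98],axis=0).round(3).tolist())
E
```

```text
t: 4.4
position: [0.494, -0.1775, 0.1299]
ee_rot: [0.0, 0.993, -0.115, 0.001]
ft_force: [-0.1, 0.5, 3.7]
gripper_width: -0.003
grip_force: 1.6
top 128 [ 0.469 -0.165  0.154] [[0.458, -0.18, 0.125], [0.484, -0.144, 0.28]]
scene 290 [ 0.521 -0.182  0.127] [[0.469, -0.207, 0.114], [0.549, -0.159, 0.14]]
```

```bash
python3 -m crank '[{"xyz":[0,0,-0.001],"roll":0,"hand":0},{"xyz":[0,0,-0.002],"roll":0,"hand":0},{"xyz":[0,0,-0.003],"roll":0,"hand":0},{"xyz":[0,0,-0.003],"roll":0,"hand":0}]'

```

```text
t: 4.9
position: [0.4939, -0.1776, 0.1293]
ee_rot: [0.0, 0.993, -0.115, 0.001]
ft_force: [-7.2, 5.9, 23.3]
gripper_width: -0.001
grip_force: 11.8
```

```bash
python3 -m crank '[{"xyz":[0,0,0.04],"roll":0,"hand":0},{"xyz":[0,0,0.085],"roll":0,"hand":0},{"xyz":[0.01,0.05,0.085],"roll":0,"hand":0},{"xyz":[0.025,0.09,0.085],"roll":0,"hand":0},{"xyz":[0.025,0.108,0.075],"roll":0,"hand":0}]'
python3 -m crank '[{"xyz":[0,0,-0.02],"roll":0,"hand":0},{"xyz":[0,0,-0.035],"roll":0,"hand":0},{"xyz":[0,0,-0.047],"roll":0,"hand":0},{"xyz":[0,0,-0.057],"roll":0,"hand":0},{"xyz":[0,0,-0.065],"roll":0,"hand":0}]'
python3 -m crank '[{"xyz":[0,0,-0.003],"roll":0,"hand":0},{"xyz":[0,0,-0.005],"roll":0,"hand":0},{"xyz":[0,0,-0.007],"roll":0,"hand":0},{"xyz":[0,0,-0.008],"roll":0,"hand":0}]'

```

```text
t: 5.4
position: [0.52, -0.0671, 0.2029]
ee_rot: [-0.0, 0.993, -0.114, 0.002]
ft_force: [0.0, 0.4, -0.7]
gripper_width: -0.004
grip_force: 0.0
t: 5.9
position: [0.5181, -0.0695, 0.1356]
ee_rot: [-0.0, 0.993, -0.115, -0.0]
ft_force: [-0.5, 0.2, 2.1]
gripper_width: -0.001
grip_force: 0.7
t: 6.3
position: [0.5185, -0.0695, 0.1296]
ee_rot: [0.0, 0.993, -0.115, 0.0]
ft_force: [-6.9, 1.1, 15.9]
gripper_width: -0.0
grip_force: 7.7
```

```bash
python3 -m crank '[{"xyz":[0,0,-0.001],"roll":0,"hand":0},{"xyz":[0,0,-0.001],"roll":0,"hand":0},{"xyz":[0,0,0.04],"roll":0,"hand":0},{"xyz":[0,0,0.08],"roll":0,"hand":0},{"xyz":[-0.03,0,0.1],"roll":0,"hand":0}]'
python3 -m crank '[{"xyz":[-0.03,0,0.01],"roll":0,"hand":0},{"xyz":[-0.08,0,0.01],"roll":0,"hand":0},{"xyz":[-0.11,0.02,0.01],"roll":0,"hand":0.55},{"xyz":[-0.11,0.06,0.01],"roll":0,"hand":0.55},{"xyz":[-0.11,0.1,0.01],"roll":0,"hand":0.55}]'
python3 - <<'E'
from fit import *
ex=np.array([np.cos(.23),-np.sin(.23)]);ey=np.array([-ex[1],ex[0]])
H=dict(yellow=(.542,-.188),green=(.568,-.081),blue=(.593,.027))
for n in("top","scene"):
    D=pts(n)
    for c,p in D.items():
        if len(p)<20: print(n,c,len(p)); continue
        q=p[:,:2]-H[c]; a=q@ex; b=q@ey; t=a<-.062
        m=p.mean(0); V=np.linalg.svd(p-m,full_matrices=False)[2]
        print(n,c,len(p),"a",np.percentile(a,[1,99]).round(3),"b",np.percentile(b,[1,99]).round(3),"z",np.percentile(p[:,2],[2,50,98]).round(3),"tab",t.sum(),np.percentile(b[t],[2,98]).round(4) if t.any() else 0,"n",V[2].round(3))
im,_=cap("top"); cv2.imwrite("pics/top1.png",cv2.resize(im[120:240,250:450,::-1],None,fx=4,fy=4))
E
```

```text
t: 6.8
position: [0.4918, -0.0705, 0.2328]
ee_rot: [0.001, 0.993, -0.115, 0.004]
ft_force: [0.3, -0.7, -0.4]
gripper_width: 0.003
grip_force: 0.0
t: 7.3
position: [0.3781, 0.0309, 0.2391]
ee_rot: [0.0, 0.993, -0.117, 0.002]
ft_force: [1.5, 0.7, -0.7]
gripper_width: 0.504
grip_force: 0.0
top yellow 722 a [-0.085  0.003] b [-0.025  0.027] z [0.124 0.129 0.134] tab 130 [-0.0109  0.0136] n [0.018 0.007 1.   ]
top green 612 a [-0.082  0.001] b [-0.023  0.024] z [0.125 0.13  0.134] tab 97 [-0.009   0.0107] n [ 0.016 -0.007  1.   ]
top blue 647 a [-0.081  0.004] b [-0.025  0.023] z [0.125 0.13  0.134] tab 98 [-0.011   0.0101] n [ 0.018 -0.006  1.   ]
scene yellow 334 a [-0.084  0.007] b [-0.027  0.025] z [0.114 0.128 0.132] tab 50 [-0.0127  0.0111] n [0.074 0.039 0.997]
scene green 260 a [-0.08   0.004] b [-0.024  0.024] z [0.123 0.129 0.132] tab 38 [-0.0095  0.0111] n [-0.017  0.004 -1.   ]
scene blue 277 a [-0.079  0.005] b [-0.025  0.021] z [0.124 0.129 0.132] tab 36 [-0.0117  0.009 ] n [-0.019  0.004 -1.   ]
```

View pics/top1.png

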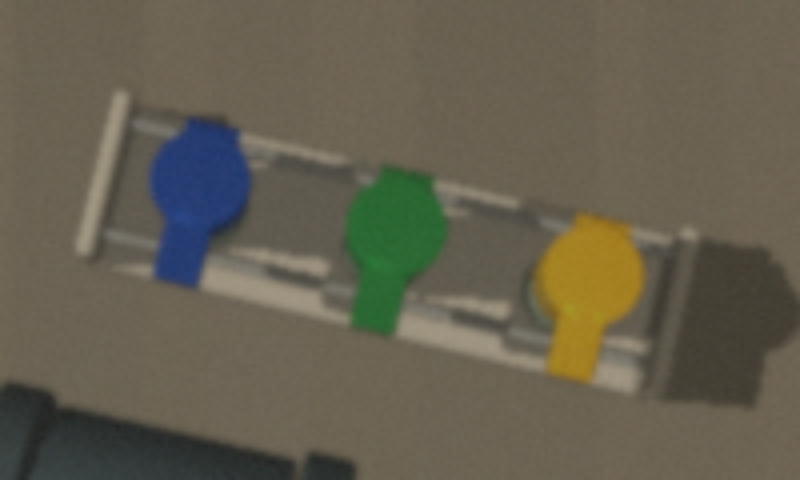

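Both caps lie flat at the right height, and the view shows yellow (590,290) and green (385,240) over their rims. Next I'll grip the blue tab by its sides.

```bash
python3 -m crank '[{"xyz":[0.05,0.004,0],"roll":0,"hand":0.55},{"xyz":[0.1,0.008,0],"roll":0,"hand":0.55},{"xyz":[0.144,0.012,0],"roll":0,"hand":0.55},{"xyz":[0.144,0.012,-0.04],"roll":0,"hand":0.55},{"xyz":[0.144,0.012,-0.08],"roll":0,"hand":0.55}]'
python3 -m crank '[{"xyz":[0,0,-0.025],"roll":0,"hand":0.55},{"xyz":[0,0,-0.04],"roll":0,"hand":0.55},{"xyz":[0,0,-0.053],"roll":0,"hand":0.55},{"xyz":[0,0,-0.053],"roll":0,"hand":0.55}]'
python3 - <<'E'
from h import *
s=r.read_state();print(s['position'],s['ft_force'],s['gripper_width'])
im,_=cap("scene"); cv2.imwrite("pics/sc2.png",cv2.resize(im[140:270,220:380,::-1],None,fx=4,fy=4))
E
```

```text
t: 7.95
position: [0.525, 0.041, 0.1581]
ee_rot: [0.0, 0.993, -0.115, 0.002]
ft_force: [-0.9, -0.3, -0.4]
gripper_width: 0.549
grip_force: 0.0
t: 8.35
position: [0.5213, 0.0418, 0.1035]
ee_rot: [0.0, 0.993, -0.115, -0.002]
ft_force: [0.4, 0.2, -0.5]
gripper_width: 0.554
grip_force: 0.0
[0.52132433 0.04176687 0.10353533] [ 0.43410268  0.16703738 -0.51486122] 0.5537790083113957
```

View pics/sc2.png

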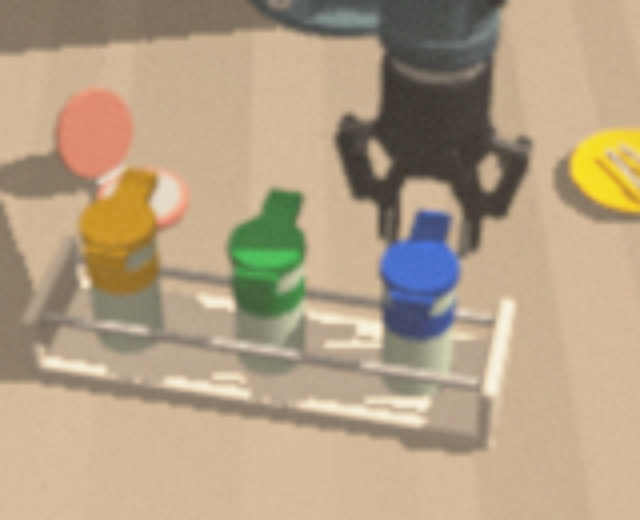

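The fingers straddle the blue tab at (430,225). Closing on it and starting along the arc.

```bash
python3 -m crank '[{"xyz":[0,0,0],"roll":0,"hand":0.1},{"xyz":[0,0,0],"roll":0,"hand":0.1},{"xyz":[0,0,0],"roll":0,"hand":0.1},{"xyz":[0,0,0],"roll":0,"hand":0.1},{"xyz":[0,0,0],"roll":0,"hand":0.1}]'
python3 -m crank '[{"xyz":[0.002,0,0.009],"roll":0,"hand":0.1},{"xyz":[0.004,-0.001,0.0186],"roll":0,"hand":0.1},{"xyz":[0.007,-0.002,0.028],"roll":0,"hand":0.1},{"xyz":[0.012,-0.003,0.0357],"roll":0,"hand":0.1},{"xyz":[0.012,-0.003,0.0357],"roll":0,"hand":0.1}]'
python3 - <<'E'
from fit import *
p=pts("scene")["blue"];m=p.mean(0);print(len(p),m,np.percentile(p,[2,98],axis=0).round(3).tolist(),np.linalg.svd(p-m,full_matrices=False)[2].round(2).tolist())
E
```

```text
t: 8.9
position: [0.5233, 0.0422, 0.1065]
ee_rot: [0.0, 0.993, -0.115, 0.001]
ft_force: [-1.2, -3.0, 5.4]
gripper_width: 0.292
grip_force: 61.5
t: 9.4
position: [0.5335, 0.0396, 0.1407]
ee_rot: [0.0, 0.993, -0.115, -0.001]
ft_force: [-2.0, -2.5, -3.7]
gripper_width: 0.288
grip_force: 60.0
273 [0.57531179 0.02969126 0.1400732 ] [[0.55, 0.007, 0.126], [0.598, 0.051, 0.153]] [[0.88, -0.18, -0.45], [0.21, 0.98, 0.02], [-0.43, 0.11, -0.89]]
```

```bash
python3 -m crank '[{"xyz":[0.012,-0.003,0.0145],"roll":0,"hand":0.1},{"xyz":[0.027,-0.006,0.0255],"roll":0,"hand":0.1},{"xyz":[0.044,-0.010,0.0323],"roll":0,"hand":0.1},{"xyz":[0.063,-0.015,0.0345],"roll":0,"hand":0.1},{"xyz":[0.063,-0.015,0.0345],"roll":0,"hand":0.1}]'
python3 -m crank '[{"xyz":[0.009,-0.002,-0.001],"roll":0,"hand":0.1},{"xyz":[0.018,-0.004,-0.0025],"roll":0,"hand":0.1},{"xyz":[0.026,-0.006,-0.005],"roll":0,"hand":0.1},{"xyz":[0.033,-0.008,-0.009],"roll":0,"hand":0.1},{"xyz":[0.033,-0.008,-0.009],"roll":0,"hand":0.1}]'
python3 - <<'E'
from fit import *
for n in("scene","top"):
    p=pts(n)["blue"];m=p.mean(0);print(len(p),m,np.percentile(p,[2,98],axis=0).round(3).tolist(),np.linalg.svd(p-m,full_matrices=False)[2].round(2).tolist())
im,_=cap("scene"); cv2.imwrite("pics/sc3.png",cv2.resize(im[140:270,220:380,::-1],None,fx=4,fy=4))
E
```

```text
t: 9.95
position: [0.5969, 0.0245, 0.1742]
ee_rot: [-0.0, 0.993, -0.115, -0.002]
ft_force: [-3.1, -1.3, -4.9]
gripper_width: 0.289
grip_force: 60.2
t: 10.45
position: [0.6301, 0.0166, 0.1664]
ee_rot: [0.0, 0.993, -0.115, -0.0]
ft_force: [-2.9, -2.2, -0.8]
gripper_width: 0.275
grip_force: 58.7
18 [0.61731735 0.02356298 0.18946525] [[0.613, 0.01, 0.153], [0.622, 0.045, 0.202]] [[-0.05, 0.53, -0.85], [-0.19, -0.84, -0.51], [0.98, -0.13, -0.14]]
169 [0.60729506 0.02084365 0.18225383] [[0.594, 0.0, 0.146], [0.617, 0.046, 0.305]] [[0.06, 0.05, -1.0], [-0.22, -0.97, -0.06], [0.97, -0.23, 0.05]]
```

View pics/sc3.png

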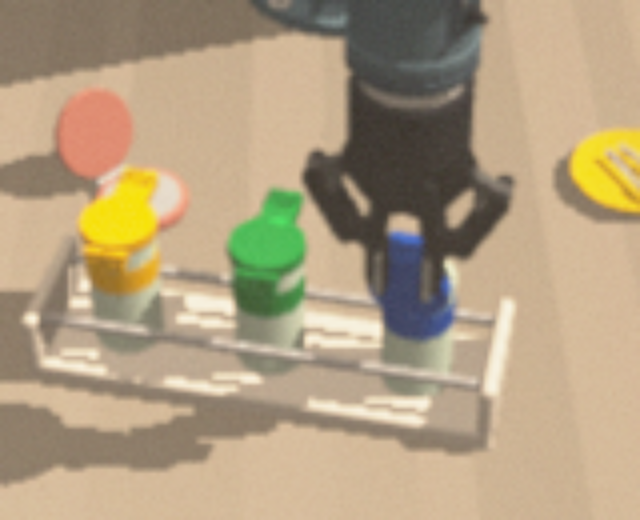

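The tab (405,260) is leaning back inside the grip. Releasing, lifting away and checking.

```bash
python3 -m crank '[{"xyz":[0,0,0],"roll":0,"hand":0.6},{"xyz":[0,0,0],"roll":0,"hand":0.6},{"xyz":[0,0,0],"roll":0,"hand":0.6},{"xyz":[0,0,0.02],"roll":0,"hand":0.6},{"xyz":[0,0,0.05],"roll":0,"hand":0.6}]'
python3 -m crank '[{"xyz":[0,0,0.05],"roll":0,"hand":0.6},{"xyz":[0,0,0.1],"roll":0,"hand":0.6},{"xyz":[-0.04,0.03,0.1],"roll":0,"hand":0.6},{"xyz":[-0.08,0.06,0.1],"roll":0,"hand":0.6},{"xyz":[-0.12,0.09,0.1],"roll":0,"hand":0.6}]'
python3 -m crank '[{"xyz":[-0.05,0,0],"roll":0,"hand":0.6},{"xyz":[-0.1,0,0],"roll":0,"hand":0.6},{"xyz":[-0.15,0,0],"roll":0,"hand":0.6},{"xyz":[-0.15,0,0],"roll":0,"hand":0.6}]'
python3 - <<'E'
from fit import *
for n in("scene","top"):
    D=pts(n)
    for c,p in D.items():
        m=p.mean(0);print(n,c,len(p),m.round(3),np.percentile(p,[2,98],axis=0).round(3).tolist(),np.linalg.svd(p-m,full_matrices=False)[2].round(2).tolist() if c=="blue" else "")
a=cap("scene")[0][140:270,210:390];b=cap("top")[0][110:240,250:430]
cv2.imwrite("pics/end.png",cv2.resize(np.hstack([a,b])[...,::-1],None,fx=2.2,fy=2.2))
E
```

```text
t: 11.1
position: [0.6291, 0.0171, 0.215]
ee_rot: [-0.0, 0.993, -0.115, -0.002]
ft_force: [0.2, 0.3, -0.4]
gripper_width: 0.602
grip_force: 0.0
t: 11.6
position: [0.5093, 0.1075, 0.3172]
ee_rot: [-0.0, 0.993, -0.115, 0.001]
ft_force: [0.5, 0.9, -0.1]
gripper_width: 0.597
grip_force: 0.0
t: 12.0
position: [0.3557, 0.1076, 0.317]
ee_rot: [-0.0, 0.993, -0.114, 0.001]
ft_force: [0.6, -0.9, 0.3]
gripper_width: 0.6
grip_force: 0.0
scene yellow 339 [ 0.514 -0.181  0.127] [[0.465, -0.207, 0.114], [0.548, -0.159, 0.132]] 
scene green 259 [ 0.536 -0.073  0.128] [[0.492, -0.096, 0.124], [0.57, -0.054, 0.132]] 
scene blue 45 [0.617 0.028 0.183] [[0.61, 0.009, 0.153], [0.625, 0.045, 0.202]] [[0.13, -0.45, 0.88], [-0.34, -0.85, -0.39], [0.93, -0.25, -0.26]]
top yellow 721 [ 0.506 -0.178  0.13 ] [[0.461, -0.205, 0.124], [0.545, -0.156, 0.134]] 
top green 610 [ 0.533 -0.072  0.13 ] [[0.49, -0.097, 0.125], [0.569, -0.052, 0.134]] 
top blue 182 [0.611 0.022 0.182] [[0.598, 0.0, 0.152], [0.622, 0.045, 0.203]] [[-0.24, 0.16, -0.96], [-0.28, -0.96, -0.09], [-0.93, 0.25, 0.27]]
```

View pics/end.png

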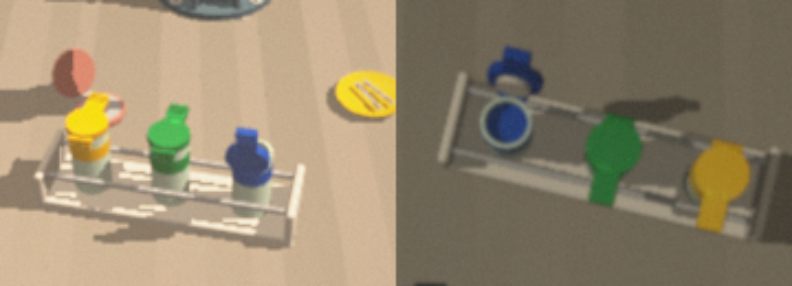

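Yellow and green are flat, and blue has stayed at about 1.85. I'll push it from the front to near its stop for margin.

```bash
python3 -m crank '[{"xyz":[0.04,-0.015,0],"roll":0,"hand":0},{"xyz":[0.085,-0.03,0],"roll":0,"hand":0},{"xyz":[0.13,-0.045,0],"roll":0,"hand":0},{"xyz":[0.17,-0.06,-0.02],"roll":0,"hand":0},{"xyz":[0.205,-0.0745,-0.05],"roll":0,"hand":0}]'
python3 -m crank '[{"xyz":[0,0,-0.045],"roll":0,"hand":0},{"xyz":[0,0,-0.089],"roll":0,"hand":0},{"xyz":[0.015,-0.003,-0.089],"roll":0,"hand":0},{"xyz":[0.032,-0.007,-0.089],"roll":0,"hand":0},{"xyz":[0.04,-0.009,-0.089],"roll":0,"hand":0}]'
python3 -m crank '[{"xyz":[0.004,-0.001,0],"roll":0,"hand":0},{"xyz":[0.008,-0.002,0],"roll":0,"hand":0},{"xyz":[0.012,-0.003,0],"roll":0,"hand":0},{"xyz":[0.012,-0.003,0],"roll":0,"hand":0}]'
```

```text
t: 12.7
position: [0.5698, 0.0307, 0.2663]
ee_rot: [-0.0, 0.993, -0.115, 0.002]
ft_force: [1.0, -0.2, 0.2]
gripper_width: -0.001
grip_force: 0.0
t: 13.2
position: [0.6065, 0.0226, 0.1752]
ee_rot: [-0.0, 0.993, -0.115, -0.002]
ft_force: [-1.5, 0.7, -0.4]
gripper_width: -0.003
grip_force: 0.6
t: 13.6
position: [0.6142, 0.021, 0.1766]
ee_rot: [-0.0, 0.993, -0.115, -0.004]
ft_force: [-12.4, 1.8, 3.4]
gripper_width: 0.001
grip_force: 5.9
```

The 12 N shows it is at the stop. Backing off, retreating, then checking and handing in.

```bash
python3 -m crank '[{"xyz":[-0.03,0.007,0],"roll":0,"hand":0},{"xyz":[-0.06,0.014,0.02],"roll":0,"hand":0},{"xyz":[-0.08,0.02,0.06],"roll":0,"hand":0},{"xyz":[-0.12,0.03,0.1],"roll":0,"hand":0},{"xyz":[-0.16,0.04,0.13],"roll":0,"hand":0}]'
python3 -m crank '[{"xyz":[-0.05,0,0],"roll":0,"hand":0},{"xyz":[-0.1,0,0],"roll":0,"hand":0},{"xyz":[-0.1,0,0],"roll":0,"hand":0},{"xyz":[-0.1,0,0],"roll":0,"hand":0},{"xyz":[-0.1,0,0],"roll":0,"hand":0}]'
python3 - <<'E'
from fit import *
for n in("scene","top"):
    im,P=cap(n)
    for c,p in pts(n).items():
        m=p.mean(0);print(n,c,len(p),m.round(3),np.percentile(p,[2,98],axis=0).round(3).tolist(),np.linalg.svd(p-m,full_matrices=False)[2][2].round(2))
    for t in("dispenser","saucer","compact","roller"):
        for q in r.cut_out(n,t)[:1]: print(t,np.nanmedian(P[q["mask"]],axis=0).round(3))
E
```

```text
t: 14.1
position: [0.4633, 0.0587, 0.3048]
ee_rot: [0.0, 0.993, -0.115, 0.002]
ft_force: [-0.8, 0.5, 0.4]
gripper_width: -0.001
grip_force: 0.0
t: 14.6
position: [0.3647, 0.0584, 0.3032]
ee_rot: [0.0, 0.993, -0.115, 0.001]
ft_force: [-0.5, -0.4, 0.3]
gripper_width: -0.001
grip_force: 0.0
scene yellow 338 [ 0.514 -0.181  0.127] [[0.465, -0.207, 0.115], [0.548, -0.159, 0.131]] [-0.07 -0.02 -1.  ]
scene green 264 [ 0.536 -0.073  0.128] [[0.492, -0.097, 0.123], [0.57, -0.054, 0.132]] [-0.02 -0.   -1.  ]
scene blue 52 [0.632 0.025 0.176] [[0.619, 0.006, 0.146], [0.642, 0.045, 0.194]] [-0.88  0.18  0.44]
dispenser [0.586 0.349 0.076]
saucer [0.328 0.231 0.009]
compact [ 0.321 -0.22   0.04 ]
top yellow 727 [ 0.506 -0.178  0.129] [[0.461, -0.205, 0.123], [0.544, -0.156, 0.134]] [0.02 0.   1.  ]
top green 616 [ 0.533 -0.072  0.13 ] [[0.49, -0.097, 0.125], [0.569, -0.052, 0.135]] [ 0.02 -0.    1.  ]
top blue 249 [0.622 0.019 0.171] [[0.598, -0.002, 0.125], [0.64, 0.044, 0.195]] [-0.84  0.2   0.5 ]
dispenser [0.559 0.351 0.097]
saucer [0.333 0.274 0.012]
compact [ 0.333 -0.199  0.013]
roller [ 0.505 -0.368  0.029]
```

```bash
python3 -c "
from plant import r
print(r.close_job())"
```

```text
the job is handed in; nothing more can be done
None
```

The yellow and green caps are pressed shut, in that order, and the blue cap then went back to its stop and stayed there; nothing else on the nightstand was touched, and I handed the job in at about 15 s.

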